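Slide the locked sample carriage into the light gate

TASK

Bring the sample into the light gate: with closed fingertips press down the square lock button, in the well in the top of the carriage,, and keep it down while you push the carriage along its rail, button and all, until it stands against the end stop between the two posts. Only then let the button come up, so that the carriage is locked there, and move the hand clear. Grip and lift nothing, do not touch the vial that rides on the carriage, and leave the things beside the rail where they are.

Things in the scene. Friction and masses are not known exactly. Their poses are not given: they have to be found in the camera images.
- slide_rail: Fixed slide rail on the bench: grey and aluminium track 360 mm long, 104 mm wide, 20 mm high. Origin on the bench, on the track's centre line, 10 mm from the middle of its length towards the end stop. Its x axis points along the track the way the carriage must go (towards end stop and light gate), z up.
- light_gate (a point): Point midway between the two grey posts of the light gate, 56 mm over the bench, at x = 105 mm, y = 0 on the rail. Each post is 30 mm (along the rail) x 26 mm and 80 mm tall; they stand 56 mm apart in the clear, either side of the track. The vial ends here.
- end_stop (a point): Centre of the face of the black rubber bumper on the end stop, an upright aluminium plate (top 46 mm over the bench) across the far end of the track; at x = 138 mm, y = 0, 34 mm over the bench.
- carriage (a joint): Travel of the carriage along the rail's +x, in m: 0 at the near end, 0.150 against the end stop, where 0 is its start. Button up: a pawl locks it (1 mm of play). Button down: it slides with about 2 N when slow; a fingertip that drags the button or pushes on a wall of the well takes it along.
- carriage_rim (a point): Centre of the well in the carriage's top, level with its rim, 50 mm over the bench. The carriage is a pale aluminium block 96 x 96 mm; the well is an open square of 56 x 56 mm and holds the lock button. At its leading end a narrow arm (44 mm wide, top 38 mm over the bench) carries the vial. The point is at x = -130 mm + travel, y = 0 on the rail.
- lock_button (a joint): Travel of the lock button downward, in m: 0 up (carriage locked), 0.007 fully down on its stop. It springs back when let go. The spring takes about 5 N to begin and 8 N at the bottom; the carriage is free from 3 mm down, so hold it 4 to 7 mm down. Let go on the way, the pawl drops in again at the next of its teeth, one every 10 mm.
- button_top (a point): Centre of the top face of the lock button, a black ribbed square plate 52 x 52 mm with 2 mm of gap all round in the well. It moves with the carriage and with the press. Button up: 47 mm over the bench, 3 mm below the rim of the well.
- sample_vial: Loose clear glass vial with a black cap, 22 mm in diameter, 48 mm tall, standing upright in the carriage's 10 mm deep pocket; its origin is the centre of its underside, 28 mm over the bench and 85 mm ahead of the button's centre along the rail's +x. It rides along by itself.
- amber_vial: Bystander: brown glass vial with an orange cap, 22 mm in diameter, 48 mm tall, upright beside the rail. Origin: centre of the underside.
- small_bottle: Bystander: small white plastic bottle with a green cap, 42 mm in diameter, 78 mm tall, upright beside the rail. Origin: centre of the underside.
- bench_timer: Bystander: flat white timer, 58 x 58 x 20 mm, lying beside the rail. Origin: centre of the underside.
- black_marker: Bystander: black marker pen, 135 x 13 x 16 mm, lying beside the rail. Origin: under its middle.
- tape: Bystander: roll of white tape, 77 mm across, 19 mm high, lying flat beyond the starting end of the rail. Origin: centre of the underside.
Mind the look-alikes: they are no part of the job. Several things have the shape of the sample_vial; the one meant has the colours described above.

How it is judged:
By the outcome, as a careful person would: the job done as asked, in the order asked, and still so for the second after the job is handed in, with the robot touching nothing.
It also fails if it takes over 35 s, if anything falls off the work surface, if the arm or the gripper's body presses on something with over 40 N, if the wrist force passes 120 N, or if a joint passes its speed limit or range.

ROBOT

A 6-joint arm with a two-finger parallel gripper is mounted at the origin on a cart in front of the work surface, level with it; the furniture and walls round the work are solid. World frame = base frame: x ahead of the robot, y to its left, z up, the work surface at z = 0. Lengths are in m, angles in degrees, forces in N, time in s.
With the tool pointing down it reaches from about 0.375 to 0.9 m from the base axis. Payload 3.1 kg.
Tool frame: the origin (TCP) lies on the centre line of the jaws, within the pads' length; the fingertips stand 25 mm ahead of it and the grasp point (between the pads) lies 6 mm ahead of it; z points along the fingers, y is the line along which they close (so a half turn about z gives the same grasp; the last joint's range is limited). The gripper opens to 87 mm and grips with 3 to 60 N. Pads are 19 mm wide; open, the fingers measure 117 mm over their backs; the gripper's body (75 mm by 190 mm) begins 51 mm behind the grasp point.
Start: joints at [64.315, 30.224, 82.088, -0, 67.689, -10.227], TCP at [0.167, 0.602, 0.248] pointing down, gripper open.
Joint ranges: [-176.69, 176.69], [-43.24, 126.21], [12.49, 139.97], [-82, 262], [0, 151.66], [-163.58, 163.58]. Speed limits (degrees/s): [159.86, 159.86, 180, 180, 180, 180].

INTERFACE

Orientations are given as a 3x3 rotation matrix whose columns are the frame's x, y, z axes.
In Python, from rig import * gives the robot as it stands.
- The arm moves only by the tool step_arm, never from a script. Its argument "steps" is a list of rows, each a list of 7 numbers: the shift along the tool's x, y, z normalised to -1 to 1, where 1 is 0.3 m, then the turn, a rotation vector about the tool's x, y, z normalised to -1 to 1, where 1 is 45 degrees, then the gripper's target within -1 to 1 (shut at 1, half-way at 0, fully open at -1). A call has 1 to 8 rows; each row is the pose to reach, as a shift and turn from the pose commanded when the call began, along the tool's axes at that moment; what a row does not reach only later rows make up. A row lasts 1/12 s, in which the tool goes at most 41.7 mm and 7.16 degrees, less where a joint would pass 70% of its speed; a pose out of reach is approached as far as the arm can. A call with a number of a shift or a turn outside -1 to 1 is refused whole. A call with a gripper value outside its range is refused whole. The fingers move at their own pace and stop on an object; the grip force is fixed at half the most. Time passes only in rows, so rows that repeat a pose let the fingers close. It gives the time, the measured TCP pose, the force, the opening and the grip force at its end, in the units of the state.
- read_state(): the state, without advancing time (a new reading comes with each control period).
- capture(name): name is "side" or "top"; returns a dict with "image" (384x512x3 uint8, red, green, blue), "vertical_fov" (degrees; the focal length in pixels is half the picture's height over the tangent of half this angle, whatever the lens; pixels are square), "cx", "cy" (the principal point, pixels), "world_from_camera" (4x4, takes a point from camera to world coordinates). Camera axes: x right, y down, z forward; pixel columns grow to the right and rows downward; lengths in m; the calibration is good to about 2 mm. A picture is of the moment at which its call begins. There is no depth.
- hand_in(): hands the job in; it is judged then, once.
The state is a dict: "time_s": time; "joint_positions": joint angles; "qvel": joint speeds; "tau": joint torques, N m; "position": TCP position; "tcp_rot": TCP orientation; "force": force on the tool from outside, world axes, zero at the start; "moment": the same for the moment, N m; "opening": opening from 0.0 (shut) to 1.0 (fully open); "grasp_force": force on a finger pad.
Only numpy, scipy, OpenCV 4.12 (cv2) and the standard library are available. Lean on these libraries where they do the work, as an engineer would, in place of code of your own. Each camera call takes 0.05 s, during which the arm holds its last target. There are 200 camera calls.

## Working session

There is one attempt and no reset: what is moved stays moved. The work goes in short steps, Python scripts to look and compute and a tool call to move; the robot and the scene stay as the last step left them, time stands still between calls to the robot, and variables do not carry over. Pictures are saved under pics/ and viewed, at most 10 in all, crops included, and the job is handed in when it is done.

Besides the shell and the picture viewer there is one more tool, called by a JSON object that holds its "fn" and its "kwargs", one argument or row to a line. step_arm: Moves the arm, as the interface text tells. Scaled input: -1 to 1 covers 0.3 m each way for a shift and 45 degrees each way for a turn. Its arguments: {"type":"object","properties":{"steps":{"type":"array"}},"required":["steps"]}

```bash
mkdir -p pics; python3 - <<'E'
from rig import *
import cv2,numpy as np
for n in("top","side"):
    c=capture(n);cv2.imwrite(f"pics/{n}0.png",c["image"][:,:,::-1])
    print(n,c["vertical_fov"],c["cx"],c["cy"],np.round(c["world_from_camera"],3).tolist())
s=read_state();print(s["time_s"],s["position"],np.round(s["tcp_rot"],3).tolist(),s["opening"],s["force"])
E
```

```text
top 50.0608889228939 253.88154779919668 191.54126277066962 [[-0.006, -0.992, 0.125, 0.408], [-1.0, 0.006, -0.0, 0.103], [-0.001, -0.125, -0.992, 1.095], [0.0, 0.0, 0.0, 1.0]]
side 42.765833559491895 252.0817425529391 194.17871314486726 [[0.065, 0.53, -0.846, 1.413], [0.998, -0.018, 0.065, 0.037], [0.02, -0.848, -0.53, 0.654], [0.0, 0.0, 0.0, 1.0]]
0.1 [0.16628182 0.60182791 0.24664275] [[-0.964, 0.267, -0.001], [0.267, 0.964, -0.002], [0.0, -0.002, -1.0]] 1.0024883058790124 [0.55757111 0.00468092 0.12176116]
```

View pics/top0.png

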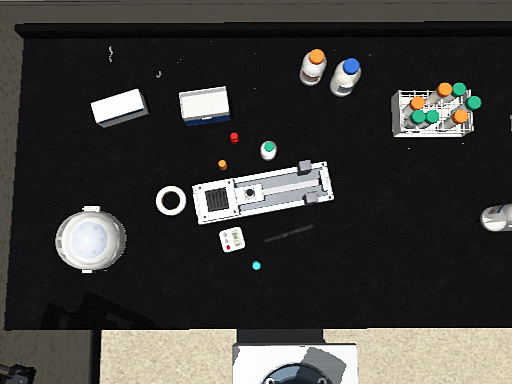

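View pics/side0.png

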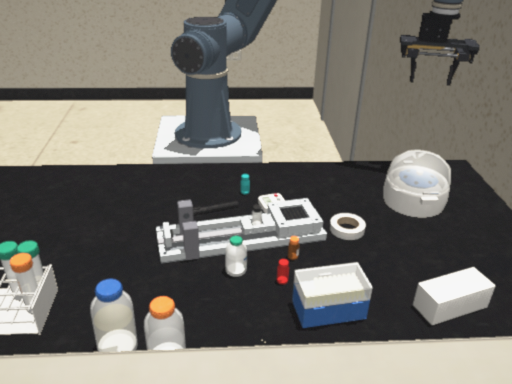

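The top view shows the carriage with its black square button at about (217,200), the sample vial at (250,193), the gate posts at (305,167) and (311,197), and the end stop at about (327,180).
- **Button candidates (dark things):** button (217,200), tape hole (171,200), marker (289,233). I choose (217,200), the square plate in the well.
- **Vial look-alikes:** amber (222,165), red (234,138), cyan (256,266). The sample is at (250,193), black cap, on the carriage.

```bash
cat > h.py <<'E'
from rig import *
import cv2,numpy as np
def ray(c,u,v,z):
    f=c["image"].shape[0]/2/np.tan(np.radians(c["vertical_fov"]/2));T=c["world_from_camera"]
    d=T[:3,:3]@np.array([(u-c["cx"])/f,(v-c["cy"])/f,1.]);o=T[:3,3]
    return (o+d*(z-o[2])/d[2])[:2]
def button(c,box):
    x0,y0,x1,y1=box;g=cv2.cvtColor(c["image"],cv2.COLOR_RGB2GRAY)[y0:y1,x0:x1]
    m=(g<110).astype(np.uint8);n,l,s,ce=cv2.connectedComponentsWithStats(m)
    r=[(int(s[i,4]),ce[i]+[x0,y0],cv2.minAreaRect(np.argwhere(l==i)[:,::-1].astype(np.float32)+[x0,y0])) for i in range(1,n) if s[i,4]>60]
    return r
E
python3 - <<'E'
from h import *
c=capture("top")
im=c["image"]
cv2.imwrite("pics/crop1.png",cv2.resize(im[150:250,160:345],None,fx=4,fy=4,interpolation=cv2.INTER_CUBIC)[:,:,::-1])
for a,ce,r in button(c,(196,180,240,222)): print(a,ce,r,ray(c,*ce,.047),ray(c,*r[0],.047))
E
```

```text
Traceback (most recent call last):
  File "h.py", line 10, in button
    r=[(int(s[i,4]),ce[i]+[x0,y0],cv2.minAreaRect(np.argwhere(l==i)[:,::-1].astype(np.float32)+[x0,y0])) for i in range(1,n) if s[i,4]>60]
                                  ~~~~~~~~~~~~~~~^^^^^^^^^^^^^^^^^^^^^^^^^^^^^^^^^^^^^^^^^^^^^^^^^^^^^^
cv2.error: OpenCV(4.12.0) /io/opencv/modules/imgproc/src/convhull.cpp:143: error: (-215:Assertion failed) total >= 0 && (depth == CV_32F || depth == CV_32S) in function 'convexHull'
```

View pics/crop1.png

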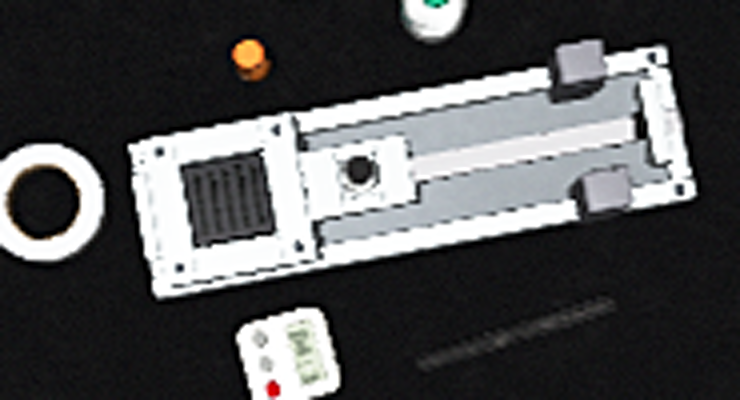

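The crop confirms the choice: the ribbed black square is in the pale carriage's well at about full-frame (217,199.5), with the black-capped vial ahead of it at (250,193). The two end-stop screws are at (323,164) and (330,197).

```bash
sed -i 's/+\[x0,y0\])) for/+np.float32([x0,y0]))) for/' h.py; python3 - <<'E'
from h import *
c=capture("top")
for a,ce,r in button(c,(200,182,232,216)):
    print(a,ce,r); b=ray(c,*ce,.047); print(b)
P=lambda u,v,z:ray(c,160+(u+.5)/4-.5,150+(v+.5)/4-.5,z)
e=(P(652,57,.02)+P(680,188,.02))/2
d=e-b;print("end",e,"dist",np.linalg.norm(d),"yaw",np.degrees(np.arctan2(d[1],d[0])))
s=[P(159,152,.05),P(275,130,.05),P(299,246,.05),P(179,267,.05)]
print("rim centre",np.mean(s,0))
for p,q in((P(300,115,.02),P(640,52,.02)),(P(320,260,.02),P(685,197,.02)),(s[0],s[1]),(s[3],s[2])):
    d=q-p;print(np.degrees(np.arctan2(d[1],d[0])))
st=read_state();print(st["position"],st["joint_positions"])
E
```

```text
451 [216.58758315 199.23725055] ((216.5919952392578, 199.25601196289062), (21.46625518798828, 21.108482360839844), 79.69515228271484)
[0.52083457 0.19815117]
end [ 0.57256539 -0.08866847] dist 0.2914473864447556 yaw -79.77604360705118
rim centre [0.5204866  0.19778272]
-79.74195672378433
-80.56232110025385
-79.50547352982407
-80.41598438490175
[0.16640705 0.60201306 0.24693144] [ 6.43120721e+01  3.02599934e+01  8.21282214e+01 -1.46556483e-03
  6.76888378e+01 -1.02272401e+01]
```

{"fn": "step_arm", "kwargs": {
  "steps": [
    [-0.756, -0.507, 0, 0, 0, 0.717, 1],
    [-0.756, -0.507, 0, 0, 0, 0.717, 1],
    [-0.756, -0.507, 0, 0, 0, 0.717, 1],
    [-0.756, -0.507, 0, 0, 0, 0.717, 1],
    [-0.756, -0.507, 0, 0, 0, 0.717, 1],
    [-0.756, -0.507, 0, 0, 0, 0.717, 1],
    [-0.756, -0.507, 0, 0, 0, 0.717, 1],
    [-0.756, -0.507, 0, 0, 0, 0.717, 1]
  ]
}}

```text
time_s: 0.87
position: [0.3476, 0.3921, 0.2476]
tcp_rot: [[-0.669, 0.744, 0.001], [0.744, 0.669, -0.001], [-0.002, -0.0, -1.0]]
force: [-0.7, 0.1, 0.3]
opening: 0.482
grasp_force: 0.0
```

```bash
cat > s.py <<'E'
from rig import *
import numpy as np,sys
s=read_state();R=s["tcp_rot"];t=[float(a) for a in sys.argv[1:]]
print(round(s["time_s"],2),np.round(s["position"],4),"yaw_y",np.degrees(np.arctan2(R[1,1],R[0,1])).round(2),"F",np.round(s["force"],1),"op",round(s["opening"],3))
print(np.round(R,4).tolist())
if t: print("shift/0.3",np.round(R.T@(np.array(t)-s["position"])/.3,4))
E
python3 s.py 0.5225 0.188 0.12
```

```text
0.87 [0.3476 0.3921 0.2476] yaw_y 41.97 F [-0.7  0.1  0.3] op 0.482
[[-0.6687, 0.7435, 0.0011], [0.7435, 0.6687, -0.0014], [-0.0017, -0.0001, -1.0]]
shift/0.3 [-0.895  -0.0216  0.4267]
```

{"fn": "step_arm", "kwargs": {
  "steps": [
    [-0.895, -0.0216, 0, 0, 0, 0.711, 1],
    [-0.895, -0.0216, 0, 0, 0, 0.711, 1],
    [-0.895, -0.0216, 0, 0, 0, 0.711, 1],
    [-0.895, -0.0216, 0, 0, 0, 0.711, 1],
    [-0.895, -0.0216, 0, 0, 0, 0.711, 1],
    [-0.895, -0.0216, 0.2, 0, 0, 0.711, 1],
    [-0.895, -0.0216, 0.4, 0, 0, 0.711, 1],
    [-0.895, -0.0216, 0.4, 0, 0, 0.711, 1]
  ]
}}

```text
time_s: 1.53
position: [0.5202, 0.1948, 0.1392]
tcp_rot: [[-0.177, 0.984, 0.005], [0.984, 0.177, 0.001], [0.0, 0.005, -1.0]]
force: [0.6, -0.3, -0.6]
opening: 0.009
grasp_force: 0.0
```

```bash
python3 s.py 0.5225 0.188 0.085; python3 - <<'E'
from h import *
for n in("top","side"):
    c=capture(n);im=c["image"]
    im=im[140:250,150:345] if n=="top" else im[120:280,150:370]
    cv2.imwrite(f"pics/{n}2.png",cv2.resize(im,None,fx=3.5,fy=3.5,interpolation=cv2.INTER_CUBIC)[:,:,::-1])
E
```

```text
1.53 [0.5202 0.1948 0.1392] yaw_y 10.18 F [ 0.6 -0.3 -0.6] op 0.009
[[-0.1767, 0.9843, 0.0048], [0.9843, 0.1767, 0.0012], [0.0003, 0.0049, -1.0]]
shift/0.3 [-0.0238  0.0027  0.1806]
```

View pics/side2.png

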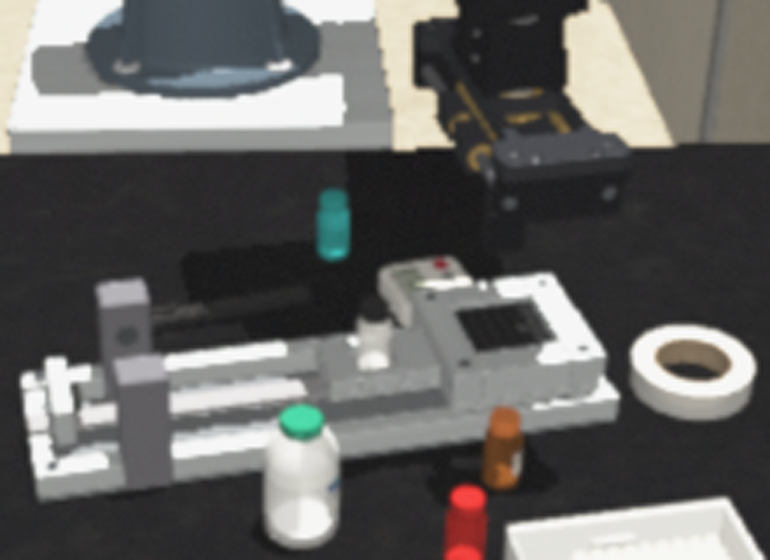

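The side view shows the closed fingers at crop (505,235), above and behind the button at (505,325). The vial at (372,335) and the bystanders are clear. I'll settle and descend to just over the button.

{"fn": "step_arm", "kwargs": {
  "steps": [
    [0, 0, 0.05, 0, 0, 0, 1],
    [0, 0, 0.1, 0, 0, 0, 1],
    [0, 0, 0.14, 0, 0, 0, 1],
    [0, 0, 0.14, 0, 0, 0, 1],
    [0, 0, 0.14, 0, 0, 0, 1]
  ]
}}

```text
time_s: 2.05
position: [0.5178, 0.1967, 0.0989]
tcp_rot: [[-0.18, 0.984, 0.001], [0.984, 0.18, 0.001], [0.0, 0.001, -1.0]]
force: [0.2, -0.0, 0.7]
opening: 0.003
grasp_force: 0.0
```

```bash
python3 s.py 0.5225 0.188 0.0665; python3 - <<'E'
from h import *
for n in("side",):
    c=capture(n);im=c["image"]
    im=im[160:270,200:360]
    cv2.imwrite(f"pics/{n}3.png",cv2.resize(im,None,fx=4.5,fy=4.5,interpolation=cv2.INTER_CUBIC)[:,:,::-1])
E
```

```text
2.05 [0.5178 0.1967 0.0989] yaw_y 10.36 F [ 0.2 -0.   0.7] op 0.003
[[-0.1798, 0.9837, 0.0012], [0.9837, 0.1798, 0.0005], [0.0003, 0.0013, -1.0]]
shift/0.3 [-0.0313  0.0102  0.108 ]
```

View pics/side3.png

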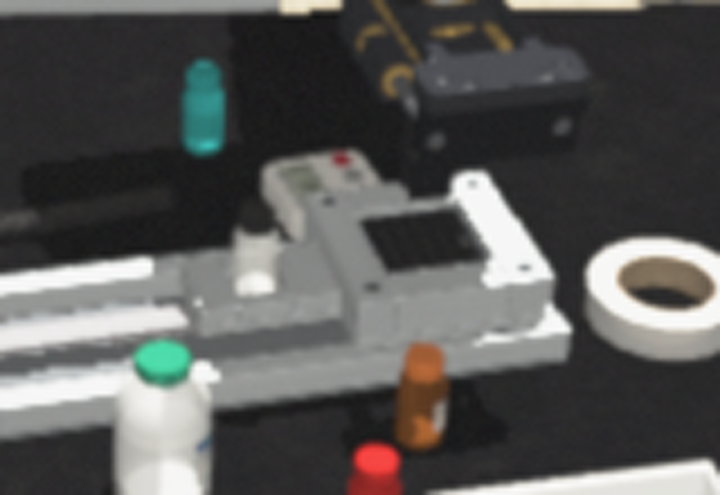

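The side view shows the hand above the carriage. The fingertips are mostly hidden by the gripper body at crop (490,110), and the button at (425,240) is free. I'll approach by the measured pose.

{"fn": "step_arm", "kwargs": {
  "steps": [
    [-0.015, 0.005, 0.03, 0, 0, 0, 1],
    [-0.031, 0.01, 0.06, 0, 0, 0, 1],
    [-0.031, 0.01, 0.08, 0, 0, 0, 1],
    [-0.031, 0.01, 0.09, 0, 0, 0, 1],
    [-0.031, 0.01, 0.098, 0, 0, 0, 1],
    [-0.031, 0.01, 0.105, 0, 0, 0, 1],
    [-0.031, 0.01, 0.108, 0, 0, 0, 1],
    [-0.031, 0.01, 0.108, 0, 0, 0, 1]
  ]
}}

```text
time_s: 2.77
position: [0.5231, 0.1861, 0.0655]
tcp_rot: [[-0.179, 0.984, 0.001], [0.984, 0.179, -0.001], [-0.001, 0.001, -1.0]]
force: [-0.9, -2.5, 7.5]
opening: 0.003
grasp_force: 3.8
```

```bash
python3 s.py 0.5225 0.188 0.0665
```

```text
2.77 [0.5231 0.1861 0.0655] yaw_y 10.29 F [-0.9 -2.5  7.5] op 0.003
[[-0.1786, 0.9839, 0.001], [0.9839, 0.1786, -0.0006], [-0.0008, 0.0009, -1.0]]
shift/0.3 [ 0.0064 -0.0008 -0.0033]
```

The press reads 7.5 N, about 6 mm down. Now I push along tool −x.

{"fn": "step_arm", "kwargs": {
  "steps": [
    [-0.005, 0, 0, 0, 0, 0, 1],
    [-0.012, 0, 0, 0, 0, 0, 1],
    [-0.022, 0, 0, 0, 0, 0, 1],
    [-0.034, 0, 0, 0, 0, 0, 1],
    [-0.048, 0, 0, 0, 0, 0, 1],
    [-0.062, 0, 0, 0, 0, 0, 1],
    [-0.076, 0, 0, 0, 0, 0, 1],
    [-0.09, 0, 0, 0, 0, 0, 1]
  ]
}}

```text
time_s: 3.43
position: [0.5278, 0.1605, 0.0657]
tcp_rot: [[-0.178, 0.984, 0.001], [0.984, 0.178, 0.001], [0.001, 0.001, -1.0]]
force: [-0.6, 1.4, 7.1]
opening: 0.005
grasp_force: 3.7
```

```bash
python3 s.py; python3 - <<'E'
from h import *
for n in("side",):
    c=capture(n);im=c["image"]
    im=im[160:270,150:350]
    cv2.imwrite(f"pics/{n}4.png",cv2.resize(im,None,fx=4,fy=4,interpolation=cv2.INTER_CUBIC)[:,:,::-1])
E
```

```text
3.43 [0.5278 0.1605 0.0657] yaw_y 10.24 F [-0.6  1.4  7.1] op 0.005
[[-0.1778, 0.9841, 0.0013], [0.9841, 0.1778, 0.001], [0.0008, 0.0015, -1.0]]
```

View pics/side4.png

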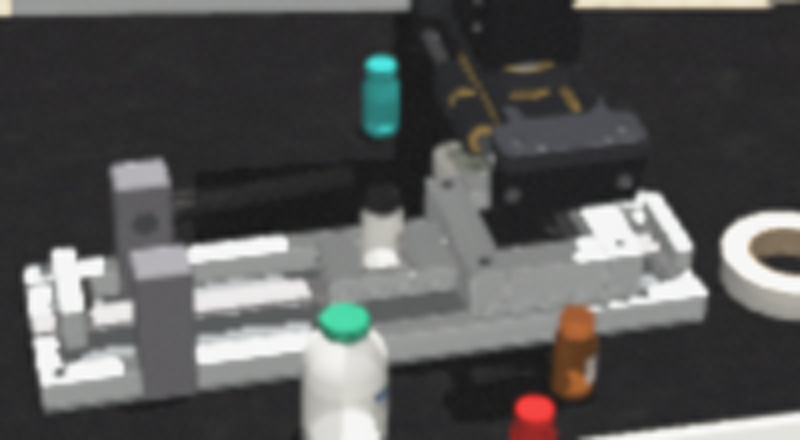

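The carriage follows: the near end of the rail is uncovered at crop (665,220), the vial stands upright at (380,225), and the press holds at 7 N. I keep pushing.

{"fn": "step_arm", "kwargs": {
  "steps": [
    [-0.016, 0, 0, 0, 0, 0, 1],
    [-0.034, 0, 0, 0, 0, 0, 1],
    [-0.052, 0, 0, 0, 0, 0, 1],
    [-0.07, 0, 0, 0, 0, 0, 1],
    [-0.088, 0, 0, 0, 0, 0, 1],
    [-0.106, 0, 0, 0, 0, 0, 1],
    [-0.124, 0, 0, 0, 0, 0, 1],
    [-0.142, 0, 0, 0, 0, 0, 1]
  ]
}}

```text
time_s: 4.15
position: [0.5354, 0.1185, 0.0657]
tcp_rot: [[-0.178, 0.984, 0.001], [0.984, 0.178, 0.001], [0.001, 0.002, -1.0]]
force: [-1.0, 2.7, 7.5]
opening: 0.007
grasp_force: 3.7
```

```bash
python3 s.py 0.5505 0.036 0.0655
```

```text
4.15 [0.5354 0.1185 0.0657] yaw_y 10.24 F [-1.   2.7  7.5] op 0.007
[[-0.1777, 0.9841, 0.0014], [0.9841, 0.1777, 0.001], [0.0007, 0.0016, -1.0]]
shift/0.3 [-0.2795  0.0006  0.0003]
```

{"fn": "step_arm", "kwargs": {
  "steps": [
    [-0.018, 0, 0, 0, 0, 0, 1],
    [-0.037, 0, 0, 0, 0, 0, 1],
    [-0.056, 0, 0, 0, 0, 0, 1],
    [-0.075, 0, 0, 0, 0, 0, 1],
    [-0.094, 0, 0, 0, 0, 0, 1],
    [-0.113, 0, 0, 0, 0, 0, 1],
    [-0.131, 0, 0, 0, 0, 0, 1],
    [-0.149, 0, 0, 0, 0, 0, 1]
  ]
}}

```text
time_s: 4.82
position: [0.5434, 0.0744, 0.0656]
tcp_rot: [[-0.178, 0.984, 0.001], [0.984, 0.178, 0.001], [0.001, 0.002, -1.0]]
force: [0.2, 1.9, 7.8]
opening: 0.004
grasp_force: 3.7
```

{"fn": "step_arm", "kwargs": {
  "steps": [
    [-0.016, 0, 0, 0, 0, 0, 1],
    [-0.031, 0, 0, 0, 0, 0, 1],
    [-0.045, 0, 0, 0, 0, 0, 1],
    [-0.058, 0, 0, 0, 0, 0, 1],
    [-0.07, 0, 0, 0, 0, 0, 1],
    [-0.081, 0, 0, 0, 0, 0, 1],
    [-0.091, 0, 0, 0, 0, 0, 1],
    [-0.1, 0, 0, 0, 0, 0, 1]
  ]
}}

```text
time_s: 5.48
position: [0.5489, 0.0448, 0.0657]
tcp_rot: [[-0.178, 0.984, 0.002], [0.984, 0.178, 0.001], [0.0, 0.002, -1.0]]
force: [0.9, 0.6, 6.6]
opening: 0.007
grasp_force: 3.7
```

```bash
python3 s.py 0.5505 0.036 0.0655
```

```text
5.48 [0.5489 0.0448 0.0657] yaw_y 10.23 F [0.9 0.6 6.6] op 0.007
[[-0.1776, 0.9841, 0.0016], [0.9841, 0.1776, 0.0007], [0.0004, 0.0017, -1.0]]
shift/0.3 [-0.03    0.0001  0.0005]
```

{"fn": "step_arm", "kwargs": {
  "steps": [
    [-0.006, 0, 0, 0, 0, 0, 1],
    [-0.012, 0, 0, 0, 0, 0, 1],
    [-0.017, 0, 0, 0, 0, 0, 1],
    [-0.022, 0, 0, 0, 0, 0, 1],
    [-0.026, 0, 0, 0, 0, 0, 1],
    [-0.03, 0, 0, 0, 0, 0, 1],
    [-0.034, 0, 0, 0, 0, 0, 1],
    [-0.038, 0, 0, 0, 0, 0, 1]
  ]
}}

```text
time_s: 6.15
position: [0.5502, 0.0348, 0.0655]
tcp_rot: [[-0.177, 0.984, 0.0], [0.984, 0.177, 0.002], [0.002, 0.001, -1.0]]
force: [0.3, 5.0, 6.6]
opening: 0.005
grasp_force: 3.8
```

```bash
python3 s.py 0.5505 0.036 0.0655; python3 - <<'E'
from h import *
for n in("side",):
    c=capture(n);im=c["image"]
    im=im[160:270,150:350]
    cv2.imwrite(f"pics/{n}5.png",cv2.resize(im,None,fx=4,fy=4,interpolation=cv2.INTER_CUBIC)[:,:,::-1])
E
```

```text
6.15 [0.5502 0.0348 0.0655] yaw_y 10.19 F [0.3 5.  6.6] op 0.005
[[-0.1769, 0.9842, 0.0002], [0.9842, 0.1769, 0.0023], [0.0022, 0.0006, -1.0]]
shift/0.3 [0.0037 0.0017 0.0001]
```

View pics/side5.png

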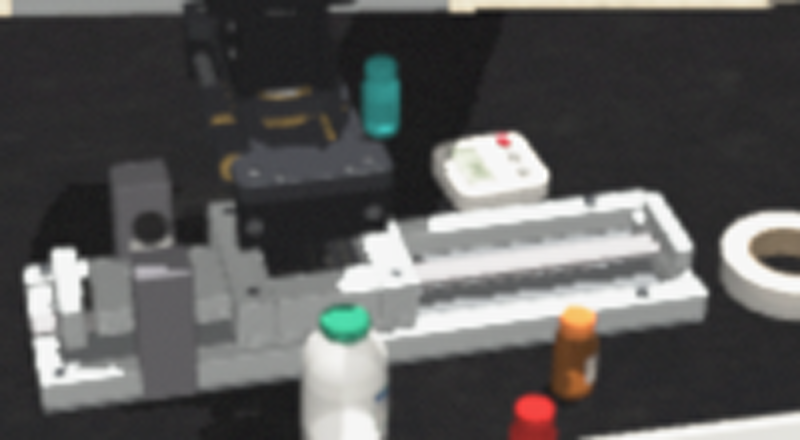

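The carriage is between the posts, with the vial at crop (150,230) and the carriage arm close to the end stop at (75,300). Force is rising, so I push a little more to be sure it is against the stop.

{"fn": "step_arm", "kwargs": {
  "steps": [
    [-0.004, 0, 0, 0, 0, 0, 1],
    [-0.008, 0, 0, 0, 0, 0, 1],
    [-0.012, 0, 0, 0, 0, 0, 1],
    [-0.012, 0, 0, 0, 0, 0, 1]
  ]
}}

```text
time_s: 6.53
position: [0.5504, 0.0326, 0.0655]
tcp_rot: [[-0.176, 0.984, -0.001], [0.984, 0.176, 0.004], [0.004, 0.0, -1.0]]
force: [-0.4, 10.9, 8.6]
opening: 0.005
grasp_force: 6.9
```

```bash
python3 s.py 0.5505 0.036 0.0655
```

```text
6.53 [0.5504 0.0326 0.0655] yaw_y 10.12 F [-0.4 10.9  8.6] op 0.005
[[-0.1758, 0.9844, -0.0006], [0.9844, 0.1758, 0.0045], [0.0045, 0.0002, -1.0]]
shift/0.3 [0.0112 0.0023 0.0001]
```

11 N of side force with no further motion: it is at the stop. I now release straight up.

{"fn": "step_arm", "kwargs": {
  "steps": [
    [0.002, 0, -0.008, 0, 0, 0, 1],
    [0.002, 0, -0.018, 0, 0, 0, 1],
    [0.002, 0, -0.03, 0, 0, 0, 1],
    [0.002, 0, -0.05, 0, 0, 0, 1],
    [0.002, 0, -0.1, 0, 0, 0, 1],
    [0.002, 0, -0.2, 0, 0, 0, 1],
    [0.002, 0, -0.32, 0, 0, 0, 1],
    [0.002, 0, -0.44, 0, 0, 0, 1]
  ]
}}

```text
time_s: 7.2
position: [0.5498, 0.0303, 0.1974]
tcp_rot: [[-0.178, 0.984, -0.003], [0.984, 0.178, 0.0], [0.001, -0.003, -1.0]]
force: [-0.1, -0.6, 0.4]
opening: 0.003
grasp_force: 0.0
```

{"fn": "step_arm", "kwargs": {
  "steps": [
    [0.1, 0, -0.1, 0, 0, 0, 1],
    [0.2, 0, -0.2, 0, 0, 0, 1],
    [0.3, 0, -0.2, 0, 0, 0, 1],
    [0.4, 0, -0.2, 0, 0, 0, 1],
    [0.5, 0, -0.2, 0, 0, 0, 1],
    [0.6, 0, -0.2, 0, 0, 0, 1],
    [0.7, 0, -0.2, 0, 0, 0, 1],
    [0.7, 0, -0.2, 0, 0, 0, 1]
  ]
}}

```text
time_s: 7.87
position: [0.5117, 0.2413, 0.2568]
tcp_rot: [[-0.183, 0.983, -0.001], [0.983, 0.183, 0.002], [0.002, -0.0, -1.0]]
force: [0.5, -0.2, -0.0]
opening: 0.007
grasp_force: 0.0
```

```bash
python3 s.py; python3 - <<'E'
from h import *
c=capture("top");im=c["image"]
cv2.imwrite("pics/top6.png",cv2.resize(im[140:260,150:345],None,fx=4,fy=4,interpolation=cv2.INTER_CUBIC)[:,:,::-1])
b0=np.array([.5208,.1982])
for a,ce,r in button(c,(254,165,300,215)):
    b=ray(c,*ce,.047); print(a,ce,b,"travel",np.linalg.norm(b-b0))
E
```

```text
7.87 [0.5117 0.2413 0.2568] yaw_y 10.52 F [ 0.5 -0.2 -0. ] op 0.007
[[-0.1826, 0.9832, -0.0007], [0.9832, 0.1826, 0.0021], [0.0022, -0.0003, -1.0]]
253 [273.25296443 167.86956522] [0.60149361 0.05194345] travel 0.1670402305558266
441 [274.34013605 188.52834467] [0.54755526 0.04981295] travel 0.15077983785616306
222 [283.22072072 211.45945946] [0.48835449 0.02789164] travel 0.17337141486499363
```

View pics/top6.png

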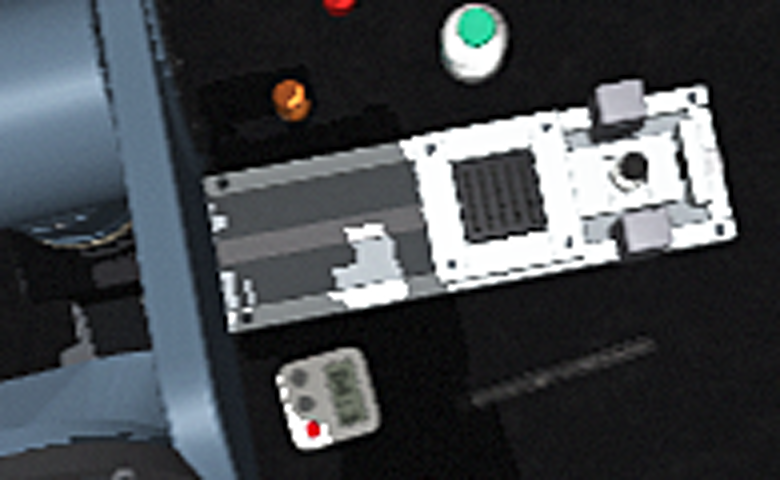

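The top view shows the carriage against the end stop: button at crop (498,195), measured travel 0.151 m. The vial stands upright between the posts at (632,170), the bystanders have not moved and the hand is clear.

```bash
python3 -c "
from rig import *
print(hand_in())"
```

```text
the job is handed in; nothing more can be done
None
```

The carriage is against the end stop (measured travel about 150 mm), with the button released and the vial upright in the light gate. The bystanders are where they were and the hand is clear; I did not test the lock itself. The job is handed in.

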